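# Stand the capped reagents in the spill saucers of their cap colour

## Robot

A 7-joint arm with a two-finger parallel gripper is mounted at the origin on a cart in front of the work surface, level with it; the furniture and walls round the work are solid. World frame = base frame: x ahead of the robot, y to its left, z up, the work surface at z = 0. Lengths are in m, angles in rad, forces in N, time in s.
With the tool pointing down it reaches from about 0.425 to 0.95 m from the base axis. Payload 16.7 kg.
Tool frame: the origin (TCP) lies on the mounting face of the last link; the fingertips stand 199 mm ahead of it and the grasp point (between the pads) lies 180 mm ahead of it; y points along the fingers, z is the direction in which the jaws open and shut, and the axes are right-handed (so a half turn about y gives the same grasp; the last joint's range is limited). The gripper opens to 94 mm and grips with 3 to 60 N. Pads are 16 mm wide; open, the fingers measure 119 mm over their backs; the gripper's body (75 mm by 177 mm) begins 78 mm behind the grasp point.
Start: joints at [1.004, 0.426, 0.074, 1.606, -0.034, 1.111, -0.067], TCP at [0.274, -0.617, 0.405] pointing down, gripper open.
Joint ranges: [-2.85, 2.85], [-0.5, 2.14], [-1.23, 1.37], [0.21, 2.46], [-1.02, 4.16], [0.16, 2.05], [-2.73, 2.73]. Speed limits (rad/s): [1.89, 1.89, 2.39, 2.39, 3.01, 3.01, 3.01].

## Interface

Orientations are given as a rotation vector (axis times angle).
In Python, from rig import r gives the robot as it stands. The module is installed in compiled form; this text tells all that it offers. Calls block until the motion is done:
- r.move_to(position, orientation): joint-space move of the TCP to a pose.
- r.move_linear(position, frame=None, speed=0.15, max_force=None): straight line of the TCP; frame=None keeps the orientation; speed is the mean speed in m/s. With max_force (N) it stops when the force on the tool has changed by that much, and returns True; else False.
- r.movej(angles): joint-space move.
- r.move_gripper(opening, grip_force=None): finger opening in m; grip_force is the grip in N (None keeps the last); returns when the fingers have stopped.
- r.pause(seconds).
- r.ik(position, orientation): joint angles nearest the present ones, or None.
- r.read_state(): the state.
- r.get_image(name): name is "scene" or "top" or "wrist"; returns (picture, depth): 384x512x3 uint8, red, green, blue; 384x512 float32, m along the optical axis (not along the pixel's ray), 0 where there is no reading.
- r.camera_params(name): a dict with "intrinsics" (3x3 intrinsics, pixels), "view" (4x4, takes a point from world to camera coordinates). Camera axes: x right, y down, z forward; pixel columns grow to the right and rows downward; lengths in m; the calibration is good to about 2 mm. A picture is of the moment at which its call begins: read the wrist's pose just before it. camera_params takes no time and is no camera call; for the wrist camera it gives the pose at the moment of the call.
A pose or a line that the arm cannot do raises r.PlanningError and nothing moves.
- r.close_job(): hands the job in, once; it reports no verdict.
The state is a dict: "clock": time; "joints": joint angles; "joint_vel": joint speeds; "joint_torque": joint torques, N m; "tool_pos": TCP position; "eef_rot": TCP orientation; "force": force on the tool from outside, world axes, zero at the start; "moment": the same for the moment, N m; "opening": finger opening in m.
Only numpy, scipy, OpenCV 4.12 (cv2) and the standard library are available. Lean on these libraries where they do the work, as an engineer would, in place of code of your own. Each camera call takes 0.05 s, during which the arm holds its last target. There are 200 camera calls.

## Task

Get the reagents ready for the next run: stand each of the two small round bottles and two capped tubes in front of you upright in the spill saucer of the same colour as its cap, flat on the saucer's floor inside the rim. Go by the cap, not the contents, tip none of them over, and leave the beaker and the small sample cup where they are.

Things in the scene. Friction and masses are not known exactly. Their poses are not given: they have to be found in the camera images.
- bottle_g_center (a point): the round milky bottle with the GREEN screw cap: 46 mm in diameter, 118 mm tall, 0.09 kg, loose, upright. Straight sides up to 82 mm, then a shoulder; cap fixed, 28 mm in diameter, from 100 mm up. Grip from above about 73 mm above its underside (lower, the gripper's body meets the cap). The point: on its axis, half-way up (59 mm above its underside); z up.
- bottle_w_center (a point): the round milky bottle with the WHITE screw cap: 52 mm in diameter, 112 mm tall, 0.09 kg, loose, upright. Straight sides up to 78 mm, then a shoulder; cap fixed, 32 mm in diameter, from 92 mm up. Grip from above about 69 mm above its underside (lower, the gripper's body meets the cap). The point: on its axis, half-way up (56 mm above its underside); z up.
- tube_r_center (a point): the self-standing tube with the RED cap (blue contents: go by the cap): barrel 29 mm in diameter, 118 mm tall, 0.07 kg, loose, upright. Cap fixed, 36 mm in diameter, from 104 mm to the top: grip the tube from above by the cap, 108 mm above its underside (gripped lower, the wider cap jams between the fingers above the pads). The point: on its axis, half-way up (59 mm above its underside); z up.
- tube_b_center (a point): the clear self-standing tube with the BLUE cap: barrel 29 mm in diameter, 118 mm tall, 0.07 kg, loose, upright. Cap fixed, 36 mm in diameter, from 104 mm to the top: grip the tube from above by the cap, 108 mm above its underside (gripped lower, the wider cap jams between the fingers above the pads). The point: on its axis, half-way up (59 mm above its underside); z up.
- dish_green: the GREEN round spill saucer, fixed to the worktop: 84 mm over the rim (89 mm over its thin foot flange), 76 mm inside it; inner floor 3 mm above the worktop, rim top 9 mm above it. Origin: centre of its underside, on the worktop; z up.
- dish_white: the WHITE round spill saucer, fixed to the worktop: 84 mm over the rim (89 mm over its thin foot flange), 76 mm inside it; inner floor 3 mm above the worktop, rim top 9 mm above it. Origin: centre of its underside, on the worktop; z up.
- dish_red: the RED round spill saucer, fixed to the worktop: 64 mm over the rim (69 mm over its thin foot flange), 56 mm inside it; inner floor 3 mm above the worktop, rim top 9 mm above it. Origin: centre of its underside, on the worktop; z up.
- dish_blue: the BLUE round spill saucer, fixed to the worktop: 64 mm over the rim (69 mm over its thin foot flange), 56 mm inside it; inner floor 3 mm above the worktop, rim top 9 mm above it. Origin: centre of its underside, on the worktop; z up.
- beaker: bystander: empty open clear beaker, 56 mm in diameter, 76 mm tall, loose; origin at the centre of its underside, z up
- cup: bystander: small clear sample cup with a red snap lid, 35x43 mm, 24 mm tall, loose; origin near the centre of its underside, z up
Things that resemble listed ones, but are neither listed nor needed, are in the scene too. Leave any black or pink look-alike of the part that bears tube_b_center alone.

How it is judged:
By the outcome, as a careful person would: the job done as asked, in the order asked, and still so for the second after the job is handed in, with the robot touching nothing.
It also fails if it takes over 102 s, if anything falls off the work surface, if the arm or the gripper's body presses on something with over 40 N, if the wrist force passes 120 N, or if a joint passes its speed limit or range.

## Working session

There is one attempt and no reset: what is moved stays moved. The work goes in short steps, each a Python script; the robot and the scene stay as the last script left them, time stands still between calls to the robot, and variables do not carry over. Pictures are saved under pics/ and viewed, about 12 in all and at most 16, crops included, and the job is handed in when it is done.

```bash
mkdir -p pics; python3 - <<'E'
from rig import r
import cv2,numpy as np
for n in ("scene","top"):
    p,d=r.get_image(n); c=r.camera_params(n)
    cv2.imwrite(f"pics/{n}0.png",cv2.resize(p[:,:,::-1],(800,600),interpolation=cv2.INTER_CUBIC))
    np.savez(f"{n}0.npz",p=p,d=d,K=c["intrinsics"],V=c["view"])
    print(n,c["intrinsics"].round(1).tolist(),c["view"].round(3).tolist())
print(r.read_state())
E
```

```text
scene [[470.9, 0.0, 256.0], [0.0, 470.9, 195.4], [0.0, 0.0, 1.0]] [[-0.876, -0.483, -0.014, 0.523], [-0.353, 0.659, -0.664, 0.24], [0.33, -0.576, -0.748, 0.805], [0.0, 0.0, 0.0, 1.0]]
top [[402.4, 0.0, 255.1], [0.0, 402.4, 188.0], [0.0, 0.0, 1.0]] [[0.01, -1.0, -0.001, -0.001], [-0.988, -0.01, -0.152, 0.604], [0.151, 0.002, -0.988, 0.847], [0.0, 0.0, 0.0, 1.0]]
{'clock': 0.1, 'joints': array([ 1.0035013 ,  0.42666223,  0.07385487,  1.60652129, -0.03411543,
        1.11077902, -0.06709678]), 'joint_vel': array([-3.53375574e-05, -1.69877060e-03,  8.17793135e-04, -1.97446591e-03,
        4.05188542e-04, -3.40019387e-04, -2.20157395e-04]), 'joint_torque': array([ 8.73716839e-03, -9.37462664e+01,  3.67710494e+00, -4.55045772e+01,
       -4.86428139e-02,  1.67924253e-02, -7.00930445e-05]), 'tool_pos': array([ 0.27380591, -0.61680044,  0.40405996]), 'eef_rot': array([-0.42237514,  1.99229139, -1.99011068]), 'force': array([-0.55617856, -0.0905691 , -0.44638415]), 'moment': array([-0.05730623, -0.00286707,  0.01756363]), 'opening': 0.09385555908786326}
```

View pics/scene0.png

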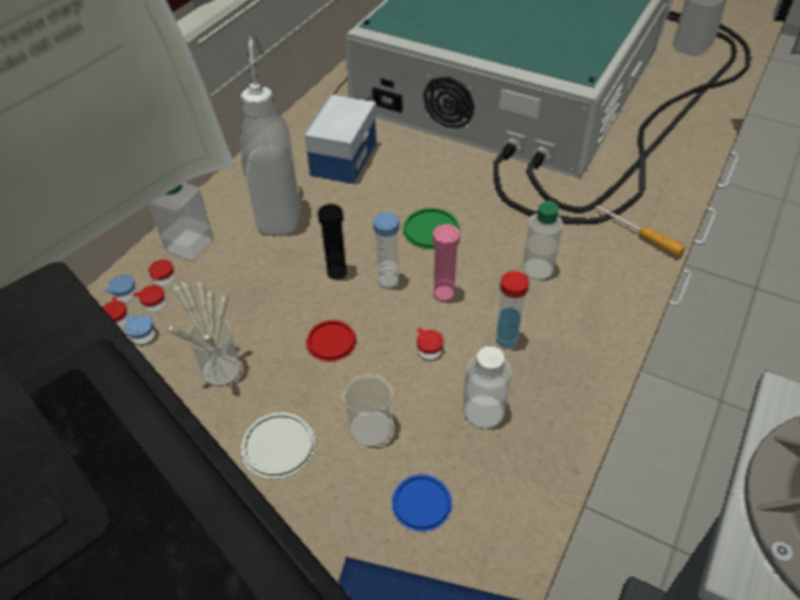

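View pics/top0.png

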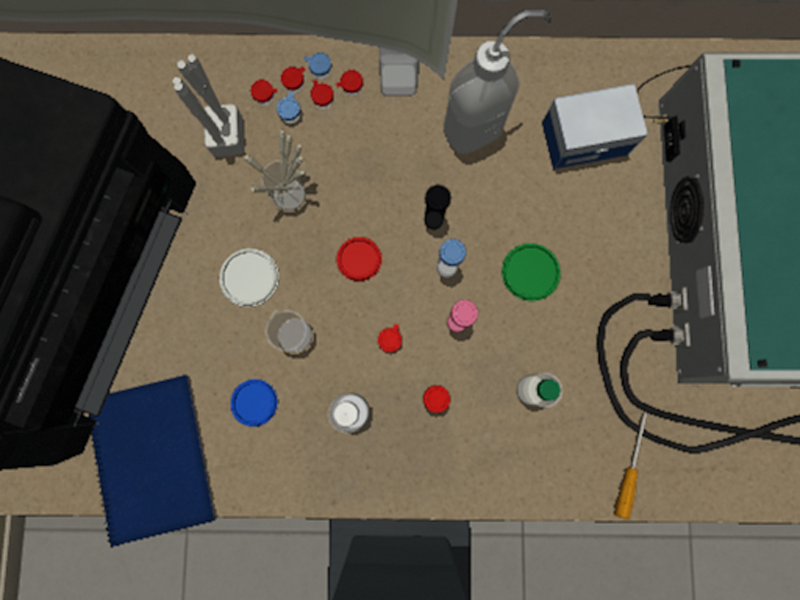

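The top view shows the red cap at (437,399), the green cap at (548,390), the white cap at (347,413) and the blue-capped tube at (453,252). The black (437,198) and pink (464,314) look-alikes stand next to the blue one. Saucers are white (249,277), red (358,258), green (531,271) and blue (254,402). The cup is at (390,339) and the beaker at (290,332). Next I'll measure them and enlarge the tube group.

```bash
cat > meas.py <<'E'
import numpy as np,cv2
def world(d,K,V):
    v,u=np.mgrid[:d.shape[0],:d.shape[1]]
    P=np.stack([(u-K[0,2])/K[0,0]*d,(v-K[1,2])/K[1,1]*d,d],-1)
    return (P-V[:3,3])@V[:3,:3]
def ray(uv,z,K,V):
    q=V[:3,:3].T@np.array([(uv[0]-K[0,2])/K[0,0],(uv[1]-K[1,2])/K[1,1],1]); c=-V[:3,:3].T@V[:3,3]
    return (c+q*(z-c[2])/q[2])[:2]
E
python3 - <<'E'
from meas import *
D=np.load("top0.npz");p,d,K,V=[D[k] for k in "pdKV"];W=world(d,K,V);s=.64
v,u=np.mgrid[:384,:512]
for n,uv,h in [("g",(548,390),.118),("w",(347,413),.112),("r",(437,399),.118),("b",(453,252),.118),("pink",(464,314),.118),("black",(437,198),.118),("beaker",(290,332),.076),("cup",(390,339),.024)]:
    near=np.hypot(u-uv[0]*s,v-uv[1]*s)<22
    m=near&(abs(W[...,2]-h)<.006)
    lab=cv2.connectedComponents(m.astype(np.uint8))[1]
    k=np.bincount(lab[lab>0]).argmax() if m.any() else 0
    ys,xs=np.where((lab==k)&m)
    if len(xs)==0: print(n,"none");continue
    (cx,cy),rad=cv2.minEnclosingCircle(np.c_[xs,ys].astype(np.float32))
    print(n,len(xs),"ray mean",ray((xs.mean(),ys.mean()),h,K,V).round(4),"circ",ray((cx,cy),h,K,V).round(4),"diam mm",round(2*rad/402*(.85-h)*1000),"z",np.median(W[ys,xs,2]).round(3))
hsv=cv2.cvtColor(p,cv2.COLOR_RGB2HSV)
for n,uv in [("G",(531,271)),("W",(249,277)),("R",(358,258)),("B",(254,402))]:
    a=hsv[int(uv[1]*s),int(uv[0]*s)].astype(int); H=hsv.astype(int)
    m=(np.hypot(u-uv[0]*s,v-uv[1]*s)<26)
    m&=(H[...,1]<50)&(H[...,2]>100) if n=="W" else (abs((H[...,0]-a[0]+90)%180-90)<10)&(H[...,1]>120)
    c=max(cv2.findContours(m.astype(np.uint8),cv2.RETR_EXTERNAL,cv2.CHAIN_APPROX_NONE)[0],key=cv2.contourArea)
    (cx,cy),ax,_=cv2.fitEllipse(c)
    print(n,ray((cx,cy),.006,K,V).round(4),"mm",[round(x/402*.85*1000) for x in ax])
S=np.load("scene0.npz")["p"]
a=cv2.resize(p[140:280,190:380,::-1],(800,590),interpolation=3);cv2.imwrite("pics/crop1.png",a)
cv2.imwrite("pics/crop2.png",cv2.resize(S[115:290,190:370,::-1],(617,600),interpolation=3))
E
```

```text
g 153 ray mean [ 0.4708 -0.1891] circ [ 0.4707 -0.1891] diam mm 25 z 0.117
w 193 ray mean [0.438  0.0702] circ [0.4379 0.07  ] diam mm 29 z 0.111
r 240 ray mean [ 0.4581 -0.0456] circ [ 0.458  -0.0454] diam mm 32 z 0.117
b 220 ray mean [ 0.6495 -0.0666] circ [ 0.6495 -0.0666] diam mm 30 z 0.116
pink 227 ray mean [ 0.5685 -0.0813] circ [ 0.5686 -0.0815] diam mm 31 z 0.116
black 210 ray mean [ 0.7236 -0.0472] circ [ 0.7239 -0.0469] diam mm 30 z 0.116
beaker 57 ray mean [0.5356 0.1666] circ [0.5467 0.1576] diam mm 49 z 0.073
cup 206 ray mean [0.541  0.0163] circ [0.5434 0.0151] diam mm 39 z 0.022
G [ 0.6461 -0.1918] mm [74, 77]
W [0.6337 0.2293] mm [77, 80]
R [0.6634 0.0654] mm [59, 61]
B [0.4494 0.2132] mm [60, 62]
```

View pics/crop2.png

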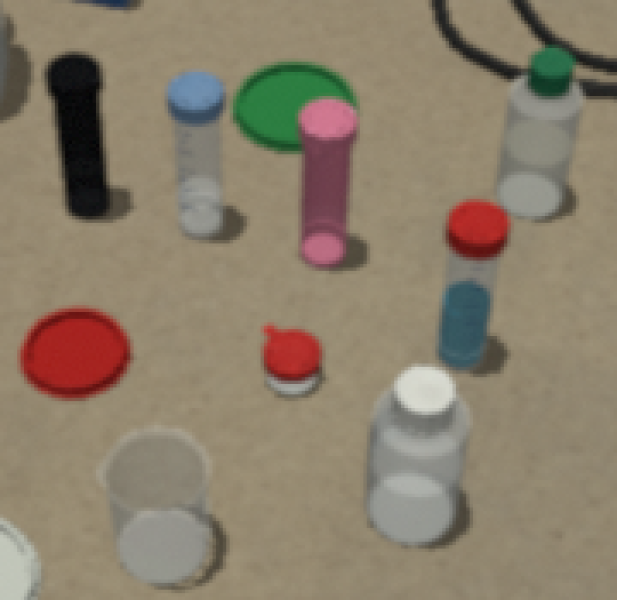

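The clear blue-capped tube (crop 195,150) is tube_b. The black one (75,135) and pink one (327,180) are look-alikes and stay put. The red-capped tube with blue contents is at (470,285). The green- and white-capped bottles and the cup with the red lid (290,360) are all distinct. I'll write the helpers, check reach, and do the green bottle first.

```bash
cat > job.py <<'E'
from rig import r
import numpy as np, cv2
from scipy.spatial.transform import Rotation as Rn
OBJ=dict(g=((.4708,-.1891),.073,.046,(.6461,-.1918)), w=((.438,.0702),.069,.052,(.6337,.2293)),
         r=((.4581,-.0456),.108,.036,(.6634,.0654)), b=((.6495,-.0666),.108,.036,(.4494,.2132)))
def rv(a):
    z=np.array([np.cos(a),np.sin(a),0]); y=np.array([0,0,-1.])
    return Rn.from_matrix(np.c_[np.cross(y,z),y,z]).as_rotvec()
def P(xy,z): return [xy[0],xy[1],z+.18]   # z = height of the grasp point
def carry(k,a,force=20):
    xy,h,w,dst=OBJ[k]; o=rv(a); hov=h+.14; st=lambda: r.read_state()
    r.move_gripper(w+.030); r.move_to(P(xy,hov),o)
    if r.move_linear(P(xy,h),speed=.15,max_force=10): print("CONTACT on approach",st()); return
    r.move_gripper(w-.010,force); op=st()["opening"]; print(k,"grip opening",round(op,4))
    if op<w-.006: print("MISSED"); return
    r.move_linear(P(xy,hov),speed=.15); print(" lifted opening",round(st()["opening"],4))
    r.move_linear(P(dst,hov),speed=.2)
    r.move_linear(P(dst,h+.006),speed=.12); r.pause(.2)
    hit=r.move_linear(P(dst,h+.0015),speed=.02,max_force=4)
    print(" touch",hit,"underside z",round(st()["tool_pos"][2]-.18-h,4),"dxy",(st()["tool_pos"][:2]-dst).round(4))
    r.move_gripper(w+.030); r.move_linear(P(dst,hov),speed=.15); print(" clock",round(st()["clock"],1))
def shot(n,name,box=None):
    p,d=r.get_image(n); c=r.camera_params(n); np.savez(name+".npz",p=p,d=d,K=c["intrinsics"],V=c["view"])
    if box: p=p[box[1]:box[3],box[0]:box[2]]
    s=min(800/p.shape[1],600/p.shape[0]); cv2.imwrite(f"pics/{name}.png",cv2.resize(p[:,:,::-1],None,fx=s,fy=s,interpolation=3))
E
python3 - <<'E'
from job import *
s=r.read_state(); print("jaw now",Rn.from_rotvec(s["eef_rot"]).as_matrix()[:,2].round(2))
for k,(xy,h,w,dst) in OBJ.items():
    for a in (0,np.pi/2,1.8,np.pi,-np.pi/2,-1.34):
        q=[r.ik(P(c,z),rv(a)) for c in (xy,dst) for z in (h,h+.14)]
        print(k,round(a,2),[None if x is None else x[[0,4,5,6]].round(2).tolist() for x in q])
from meas import *
D=np.load("top0.npz");W=world(D["d"],D["K"],D["V"])
m=(W[...,0]>.4)&(W[...,0]<.8)&(W[...,1]>.3)&(W[...,2]>.05); print("printer: min y",W[m][:,1].min(),"max z",W[m][:,2].max(), "max z at y<.36",W[m&(W[...,1]<.36)][:,2].max())
E
```

```text
jaw now [ 0.41 -0.91 -0.  ]
g 0 [[0.56, 0.21, 0.71, 0.06], [0.58, 0.08, 1.0, 0.18], [0.43, 0.24, 0.88, -0.0], [0.43, 0.16, 1.11, 0.07]]
g 1.57 [[0.74, 0.33, 0.74, 1.52], [0.78, 0.14, 1.01, 1.7], [0.59, 0.41, 0.92, 1.44], [0.61, 0.29, 1.15, 1.53]]
g 1.8 [[0.77, 0.35, 0.75, 1.73], [0.8, 0.15, 1.01, 1.92], [0.61, 0.43, 0.93, 1.65], [0.64, 0.32, 1.15, 1.74]]
g 3.14 [[-0.62, -0.91, 0.92, -2.0], [-0.74, -0.4, 1.02, -2.45], [-0.53, -1.01, 1.15, -2.14], [-0.55, -0.74, 1.26, -2.33]]
g -1.57 [[0.33, 0.05, 0.68, -1.36], [0.36, 0.02, 0.99, -1.34], [0.23, 0.04, 0.84, -1.41], [0.25, 0.04, 1.09, -1.41]]
g -1.34 [[0.36, 0.07, 0.69, -1.15], [0.37, 0.03, 0.99, -1.11], [0.26, 0.06, 0.85, -1.2], [0.27, 0.05, 1.1, -1.19]]
w 0 [[0.33, 0.38, 0.69, -0.66], [0.36, 0.09, 0.97, -0.38], [0.04, 0.52, 0.96, -0.84], [0.1, 0.41, 1.18, -0.76]]
w 1.57 [[0.5, 0.51, 0.74, 0.79], [0.51, 0.12, 0.98, 1.16], [0.07, 0.55, 0.97, 0.71], [0.11, 0.41, 1.18, 0.81]]
w 1.8 [[0.56, 0.56, 0.77, 0.97], [0.53, 0.13, 0.98, 1.38], [0.08, 0.56, 0.98, 0.93], [0.11, 0.41, 1.18, 1.03]]
w 3.14 [[0.57, 0.57, 0.78, 2.3], [0.77, 0.22, 1.0, 2.64
[... 1014 characters left out ...]
.92, -1.09], [0.34, 0.23, 1.11, -0.78]]
b 1.57 [[0.45, 0.39, 0.96, 1.26], [0.46, 0.27, 1.19, 1.36], [0.34, 0.6, 0.94, 0.45], [0.39, 0.26, 1.11, 0.76]]
b 1.8 [[0.46, 0.41, 0.97, 1.48], [0.49, 0.29, 1.2, 1.57], [0.34, 0.6, 0.94, 0.68], [0.37, 0.25, 1.11, 1.0]]
b 3.14 [[-0.75, -0.92, 1.14, -2.37], [-0.77, -0.65, 1.27, -2.56], [0.27, 0.52, 0.89, 2.09], [0.34, 0.23, 1.11, 2.36]]
b -1.57 [[0.11, 0.09, 0.89, -1.64], [0.15, 0.08, 1.15, -1.63], [0.06, 0.35, 0.82, -2.46], [0.25, 0.19, 1.09, -2.32]]
b -1.34 [[0.17, 0.14, 0.9, -1.45], [0.19, 0.1, 1.15, -1.42], [0.06, 0.35, 0.82, -2.23], [0.25, 0.19, 1.09, -2.09]]
printer: min y 0.300013632302229 max z 0.3557065726901112 max z at y<.36 0.3187847624710421
```

```bash
python3 - <<'E'
from job import *; from meas import *
D=np.load("top0.npz");W=world(D["d"],D["K"],D["V"])
for x in np.arange(.35,.8,.06):
    m=(abs(W[...,0]-x)<.03)&(W[...,1]>.25)&(W[...,2]>.1); q=W[m]; print(round(x,2),q[:,1].min().round(3) if len(q) else None, q[:,2].max().round(3) if len(q) else None)
carry("g",0.)
shot("scene","g1")
E
```

```text
0.35 0.427 0.22
0.41 0.406 0.276
0.47 0.385 0.315
0.53 0.364 0.334
0.59 0.341 0.355
0.65 0.318 0.356
0.71 0.298 0.319
0.77 0.294 0.319
g grip opening 0.0452
 lifted opening 0.0453
 touch True underside z 0.0028 dxy [0.0005 0.    ]
 clock 9.6
```

View pics/g1.png

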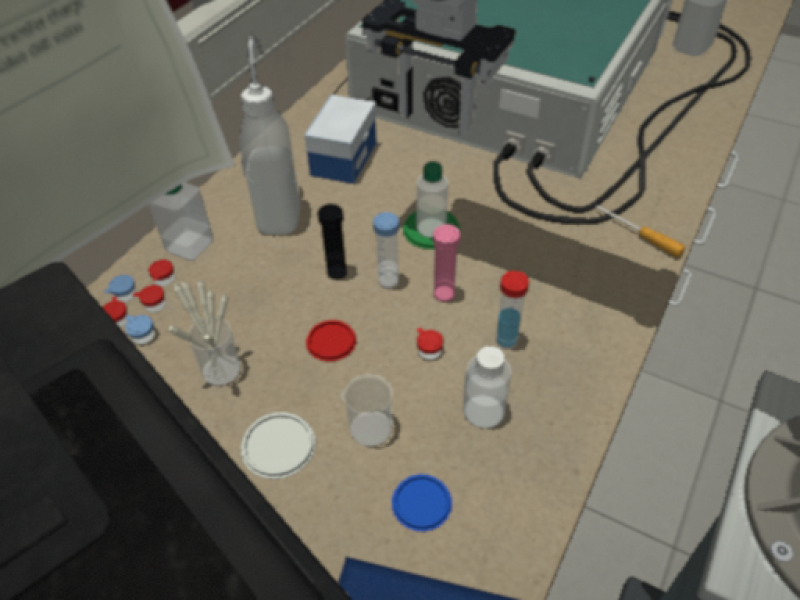

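Green stands in its saucer (432,205). White is next, with the jaws along x to stay clear of the printer, then red.

```bash
python3 - <<'E'
from job import *
carry("w",0.)
shot("scene","w1")
carry("r",0.)
shot("scene","r1")
E
```

```text
w grip opening 0.0514
 lifted opening 0.0512
 touch True underside z 0.0029 dxy [0.0005 0.    ]
 clock 18.8
r grip opening 0.0351
 lifted opening 0.0348
 touch True underside z 0.0029 dxy [0.0003 0.0001]
 clock 28.1
```

View pics/r1.png

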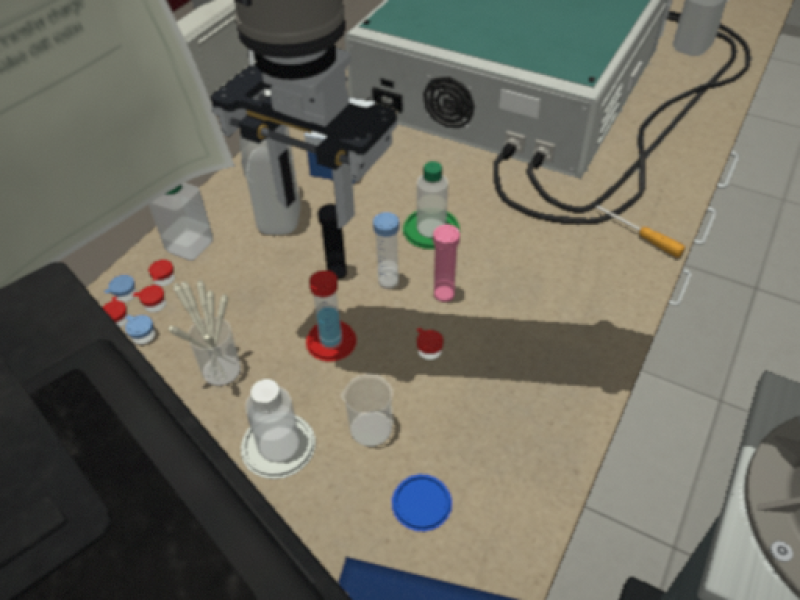

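White (275,425) and red (325,315) stand in their saucers. Blue is last, with the jaws across the pink–blue–black row.

```bash
python3 - <<'E'
from job import *
carry("b",1.8)
r.move_to([.40,-.35,.42],rv(0.)); r.pause(.3)
shot("scene","end1"); shot("top","end2")
from meas import *
D=np.load("end2.npz");p,d,K,V=[D[k] for k in "pdKV"];W=world(d,K,V)
for k,h in dict(g=.121,w=.115,r=.121,b=.121).items():
    x,y=OBJ[k][3]; m=(np.hypot(W[...,0]-x,W[...,1]-y)<.06)&(abs(W[...,2]-h)<.006); ys,xs=np.where(m)
    print(k,len(xs),"cap - saucer centre (mm)",((ray((xs.mean(),ys.mean()),h,K,V)-[x,y])*1000).round(1),"z",np.median(W[m][:,2]).round(4))
s=r.read_state(); print(s["clock"],s["tool_pos"],s["force"])
E
```

```text
b grip opening 0.0349
 lifted opening 0.0346
 touch True underside z 0.0026 dxy [0.0001 0.0001]
 clock 38.1
g 137 cap - saucer centre (mm) [-1.2 -0.4] z 0.1193
w 182 cap - saucer centre (mm) [-2.1 -0.9] z 0.1137
r 222 cap - saucer centre (mm) [-0.9 -0.4] z 0.1194
b 250 cap - saucer centre (mm) [ 1.5 -1.3] z 0.1193
40.5833 [ 0.40012448 -0.34984846  0.42002555] [-0.13083732  0.24582351  0.33930295]
```

View pics/end1.png

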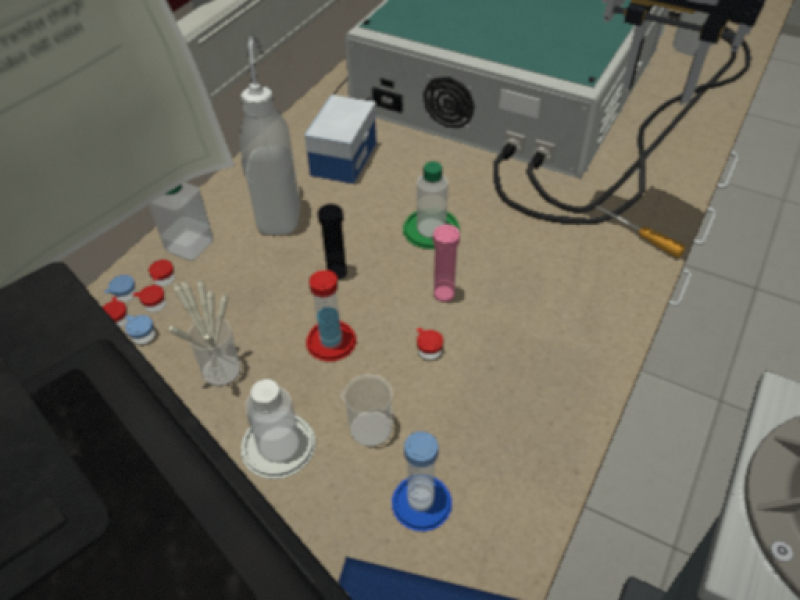

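View pics/end2.png

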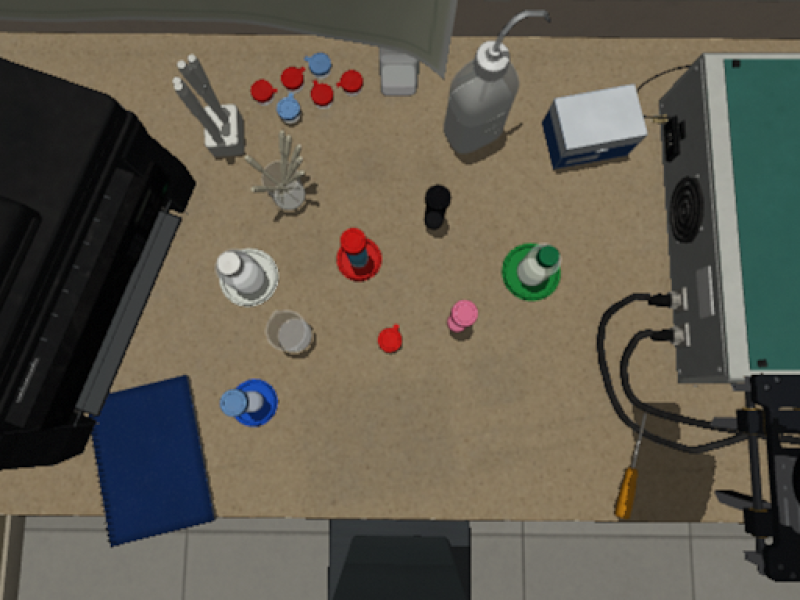

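All four stand upright in their own saucers. In the top view, the beaker (290,332), the cup (390,339), and the black and pink tubes are where they were. The arm is clear, so I'm handing in.

```bash
python3 -c "
from rig import r
r.close_job()"
```

```text
the job is handed in; nothing more can be done
```

All four containers now stand upright in the saucers matching their caps. I moved the green-capped bottle first, then the white-capped bottle, the red-capped tube and the blue-capped tube. The clock read 40.6 s at the last check before I handed in, against the 102 s limit.

- **Fit in the saucers:** the caps measure within about 2.5 mm of their saucer centres. The cap-top heights fit standing on the saucer floor. Each lowering ended in a contact stop with the underside 2.6–2.9 mm above the worktop, against a 3 mm floor.
- **Left alone:** in the before and after pictures the beaker, the sample cup and the black and pink look-alike tubes are in the same places.

The arm ended clear of everything, and no check failed or disagreed.

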